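Tip the standing bar down into the drilling fixture and push it home

ROBOT

A 7-joint arm with a two-finger parallel gripper is mounted at the origin on the work surface; the furniture and walls round the work are solid. World frame = base frame: x ahead of the robot, y to its left, z up, the work surface at z = 0. Lengths are in m, angles in rad, forces in N, time in s.
With the tool pointing down it reaches from about 0.35 to 0.9 m from the base axis. Payload 8.1 kg.
Tool frame: the origin (TCP) lies at the very end of the fingers, on their centre line; the grasp point (between the pads) lies 19 mm behind it (grip_point_offset is the distance from the TCP to the grasp point, in m); z points along the fingers, x is the direction in which the jaws open and shut, and the axes are right-handed (so a half turn about z gives the same grasp; the last joint's range is limited). The gripper opens to 92 mm and grips with 3 to 60 N. Pads are 19 mm wide; open, the fingers measure 130 mm over their backs; the gripper's body (75 mm by 190 mm) begins 47 mm behind the grasp point.
Start: joints at [0.693, 0.434, 0.025, 1.573, -0.012, 1.134, -0.075], TCP at [0.437, -0.447, 0.227] pointing down, gripper open.
Joint ranges: [-2.62, 2.62], [-0.44, 2.09], [-1.27, 1.32], [0.08, 2.57], [-1.32, 4.46], [0.12, 2], [-2.74, 2.74]. Speed limits (rad/s): [2.22, 2.22, 3.01, 3.01, 3.14, 3.14, 3.14].

INTERFACE

Orientations are given as a rotation vector (axis times angle).
In Python, from cell import observe, get_image, camera_model, sign_off, grip_point_offset gives the robot as it stands.
- The arm moves only by the tool play_rows, never from a script. Its argument "rows" is a list of rows, each a list of 7 numbers: the shift along the tool's x, y, z as a fraction of full scale, then the turn, a rotation vector about the tool's x, y, z as a fraction of full scale, then the closure, from -1 (fully open) to 1 (shut). A call has 1 to 5 rows; each row shifts and turns the pose as measured when the row begins, along the tool's axes as they then stand; what a row does not reach is not made up. Full scale, the value 1, is 0.15 m for a shift and 0.5 rad for a turn. A row lasts 1/10 s, in which the tool goes at most 50 mm and 8.59 degrees, less where a joint would pass 70% of its speed; a pose out of reach is approached as far as the arm can. A call with a number of a shift or a turn outside -1 to 1 is refused whole. A call with a gripper value outside its range is refused whole. The fingers move at their own pace and stop on an object; "force" is the grip in N (left out, the last holds). Time passes only in rows, so rows that do not move let the fingers close. It gives the time, the measured TCP pose, the force and the opening at its end, in the units of the state.
- observe(): the state, without advancing time (a new reading comes with each control period).
- get_image(name): name is "scene" or "top" or "wrist"; returns the picture (480x640x3 uint8, blue, green, red); there is no depth.
- camera_model(name): a dict with "K" (3x3 intrinsics, pixels), "R" (3x3) and "t" (3): a world point X has camera coordinates R X + t. Camera axes: x right, y down, z forward; pixel columns grow to the right and rows downward; lengths in m; the calibration is good to about 2 mm. A picture is of the moment at which its call begins: read the wrist's pose just before it. camera_model takes no time and is no camera call; for the wrist camera it gives the pose at the moment of the call.
- sign_off(): hands the job in, once; it reports no verdict.
The state is a dict: "clock": time; "joints": joint angles; "dq": joint speeds; "joint_efforts": joint torques, N m; "position": TCP position; "ee_rot": TCP orientation; "force": force on the tool from outside, world axes, zero at the start; "ft_torque": the same for the moment, N m; "width": opening from 0.0 (shut) to 1.0 (fully open).
Only numpy, scipy, OpenCV 4.12 (cv2) and the standard library are available. Lean on these libraries where they do the work, as an engineer would, in place of code of your own. Each camera call takes 0.05 s, during which the arm holds its last target.

TASK

The pale ground steel bar standing on end on the drilling fixture is to be loaded. Push it over with the fingertips so that it falls towards the end stop and lies flat on the rubber strip, then push it along from its rear end, between the two cheeks, until it is fully home against the end stop. Do not lift the bar, leave the things around the fixture where they are, and finish clear of everything.

Things in the scene. Friction and masses are not known exactly. Their poses are not given: they have to be found in the camera images.
- fixture: low aluminium fixture, fixed to the bench: base plate 290 x 90 x 10 mm (x -160 to +130 mm) with a black rubber strip 36 mm wide along its middle, strip top 12 mm above the bench. Origin at bench height under the strip's middle line; x runs along the strip towards the end stop, y to its left, z up. Dark steel end stop across the +x end: face at x = 110 mm, top 36 mm above the bench.
- slot_mouth (a point): middle of the entry between the two steel cheeks, at fixture x = 63 mm, 24 mm above the bench; axes as the fixture's. The slot is 18 mm wide from here to the stop. Lead-in wings open from here towards -x to about 40 mm wide at fixture x = 40 mm. Cheeks and wings are 32 mm high above the bench (screw heads 36). On the -x side of the wings the strip is open.
- stop_face (a point): middle of the end stop's face, 24 mm above the bench; the bar's head end comes to rest here. Axes as the fixture's.
- bar_centre (a point): centre of a pale ground steel bar, 16 x 24 x 120 mm, about 0.35 kg, loose. It stands on its 16 x 24 mm end on the strip at fixture x -125 to -95 mm, 16 mm across the strip, 24 mm along it, turned a few degrees at most. Pushed near its top towards the stop it falls over once it leans 11 degrees, and lies 24 mm high, 16 mm wide, short of the cheeks. Bar axes: x across, y from foot to head.
- bar_head (a point): centre of the bar's end that is on top at the start (the end that must reach the stop). Axes as the bar's.
- bar_foot (a point): centre of the bar's end that stands on the strip at the start; once the bar lies, the end to push on. Axes as the bar's.
- screw: black M16 socket screw standing on its head beside the fixture, 24 mm across, 76 mm tall, loose; origin under its middle. To be left alone.
- coupler: brass and steel hydraulic coupler standing beside the fixture, 25 mm across, 65 mm tall, loose; origin under its middle. To be left alone.
- spare_bar: a second such bar, 16 x 120 x 24 mm, lying on the bench beside the fixture; origin under its middle, y along it. To be left alone.
- t_nut: black T-nut, 32 x 28 x 20 mm, lying beside the fixture; origin under its middle. To be left alone.
- eyebolt: bright lifting eye bolt, 76 x 45 x 26 mm, lying beside the fixture; origin under its middle. To be left alone.
- bar: the same bar; origin in the middle of its lower 16 x 120 mm face as it will lie (while it stands: the face towards the stop, 60 mm up). z: its 24 mm direction, away from the stop while it stands, up when it lies properly; y from foot to head.
Not all that is in view belongs to the job. Of the things like the bar, leave any that is pink; of the rest the larger one is meant.

How it is judged:
By the outcome, as a careful person would: the job done as asked, in the order asked, and still so for the second after the job is handed in, with the robot touching nothing.
It also fails if it takes over 37 s, if anything falls off the work surface, if the arm or the gripper's body presses on something with over 40 N, if the wrist force passes 120 N, or if a joint passes its speed limit or range.

## Working session

There is one attempt and no reset: what is moved stays moved. The work goes in short steps, Python scripts to look and compute and a tool call to move; the robot and the scene stay as the last step left them, time stands still between calls to the robot, and variables do not carry over. Pictures are saved under pics/ and viewed, and the job is handed in when it is done.

Besides the shell and the picture viewer there is one more tool, called after "Emit:" as name(argument=value, ...) on one line, values as JSON. play_rows: Moves the arm, as the interface text tells. Its arguments: {"type":"object","properties":{"rows":{"type":"array","items":{"type":"array","items":{"type":"number"}}},"force":{"type":"number"}},"required":["rows"]}

```bash
mkdir -p pics; ls; python3 - <<'E'
from cell import *
import cv2,numpy as np
print(observe(), grip_point_offset)
for n in("scene","top"):
    cv2.imwrite(f"pics/{n}0.png",get_image(n)); m=camera_model(n); print(n,np.round(m["K"],1).tolist(),np.round(m["R"],3).tolist(),np.round(m["t"],3).tolist())
E
```

```text
pics
{'clock': 0.0, 'joints': array([ 0.6933794 ,  0.43523733,  0.02494225,  1.5741083 , -0.01161975,
        1.13400028, -0.07513873]), 'dq': array([ 6.23517807e-04, -3.47840909e-04,  1.44566333e-03,  6.30915373e-04,
       -4.81371674e-04,  1.14535598e-03,  3.70408223e-05]), 'joint_efforts': array([ 5.35695071e-04, -6.67837501e+01,  9.85689014e-01, -3.14455390e+01,
       -6.04411284e-02,  4.27099667e-02,  2.10971111e-04]), 'position': array([ 0.43685149, -0.44624372,  0.22593137]), 'ee_rot': array([-2.89552165e+00,  1.21750325e+00,  2.39281286e-03]), 'force': array([0.32763368, 0.60061553, 0.74550244]), 'ft_torque': array([ 0.01548444, -0.06044643, -0.01541803]), 'width': 0.9990454448460037} 0.0188
scene [[548.7, 0.0, 328.3], [0.0, 548.7, 241.0], [0.0, 0.0, 1.0]] [[0.615, -0.789, 0.011], [-0.477, -0.382, -0.791], [0.628, 0.481, -0.611]] [-0.343, 0.382, 0.62]
top [[482.3, 0.0, 312.3], [0.0, 482.3, 243.3], [0.0, 0.0, 1.0]] [[0.016, -1.0, 0.002], [-0.992, -0.017, -0.126], [0.126, 0.001, -0.992]] [0.005, 0.576, 0.873]
```

View pics/scene0.png

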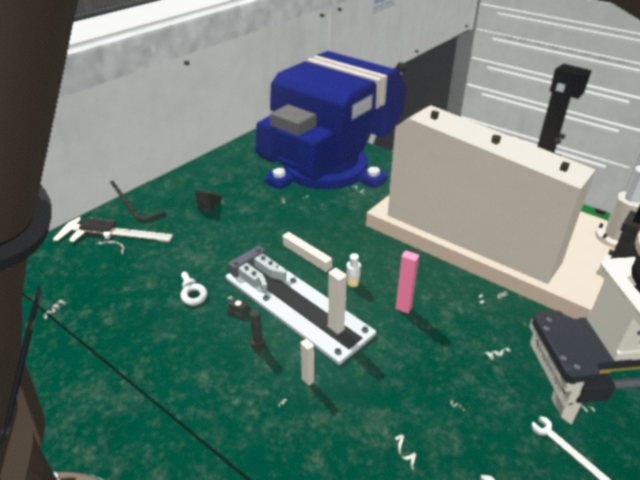

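View pics/top0.png

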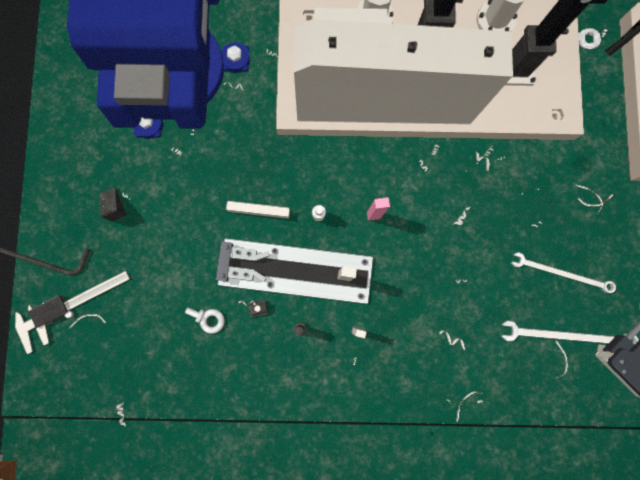

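Candidates in the scene view are the tall pale bar on the fixture (337,300), the pink bar (407,282) and a small pale bar beside the fixture (307,362). The pale one on the strip is the larger of the two that aren't pink, so it's the one meant. I'll confirm that in an enlarged crop.

```bash
python3 - <<'E'
import cv2
a=cv2.imread("pics/top0.png")[195:350,200:400]; cv2.imwrite("pics/topc.png",cv2.resize(a,None,fx=4,fy=3.8709677,interpolation=3) if 0 else cv2.resize(a[:150],None,fx=4,fy=4,interpolation=3))
b=cv2.imread("pics/scene0.png")[230:390,220:430]; cv2.imwrite("pics/scenec.png",cv2.resize(b[:150],None,fx=3.75,fy=3.75,interpolation=3))
E
```

```text
(no output)
```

View pics/topc.png

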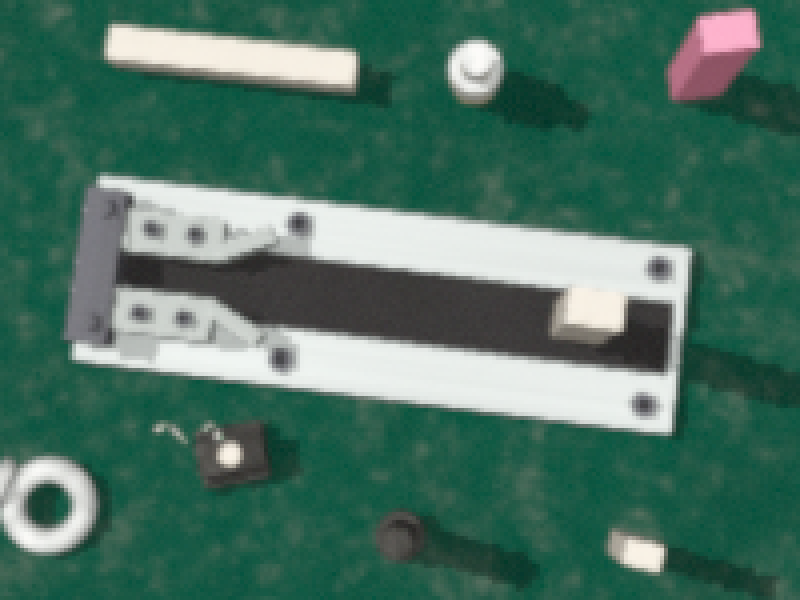

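View pics/scenec.png

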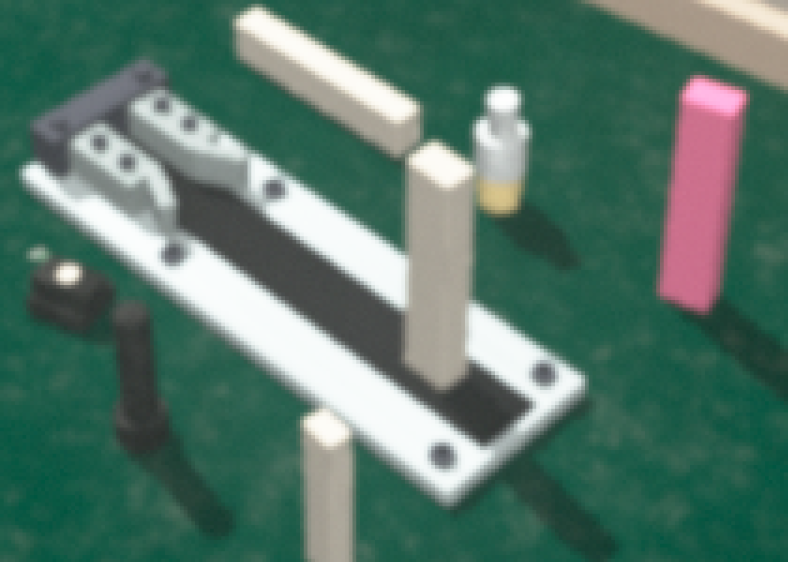

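```bash
cat > h.py <<'E'
import numpy as np
from cell import camera_model
def ray(n,uv,z,m=None):
    m=m or camera_model(n); R,t=np.array(m["R"]),np.array(m["t"]).ravel()
    c=-R.T@t; d=R.T@np.linalg.solve(np.array(m["K"]),[*uv,1]); return c+d*(z-c[2])/d[2]
def tc(p,z): return ray("top",((p[0]+.5)/4-.5+200,(p[1]+.5)/4-.5+195),z)
def sc(p,z): return ray("scene",((p[0]+.5)/3.75-.5+220,(p[1]+.5)/3.75-.5+230),z)
E
python3 - <<'E'
from h import *
np.set_printoptions(precision=4,suppress=True)
C=[tc(p,.010) for p in((691,247),(671,434),(72,360),(100,177))]
S=[sc(p,.010) for p in((585,380),(450,508),)]
print(np.array(C)); print("scene corners",np.array(S))
print([np.linalg.norm(C[i]-C[(i+1)%4]) for i in range(4)])
rear=(C[0]+C[1])/2; front=(C[2]+C[3])/2; ax=front-rear; yaw=np.arctan2(ax[1],ax[0]); print("yaw",yaw,np.degrees(yaw))
f=[np.cos(yaw),np.sin(yaw)]; l=np.array([-f[1],f[0]]); f=np.array(f)
O=((rear+front)/2)[:2]+f*.015; print("origin",O)
loc=lambda p:np.array([(p[:2]-O)@f,(p[:2]-O)@l])
# bar top corners z=.132 (top view)
for p in((568,287),(627,292),(625,335),(563,325)): print("bartop",loc(tc(p,.132)))
for p in((407,150),(435,141),(474,170),(445,187)): print("bartop scene",loc(sc(p,.132)))
for p in((118,255),(116,288)): print("slot at stop strip",loc(tc(p,.012)))
for p in((305,257),(300,330),(672,303),(665,373)): print("strip edge",loc(tc(p,.012)))
for p in((88,188),(66,342),(127,200),(107,345)): print("stop top",loc(tc(p,.036)))
for p in((215,262),(217,300)): print("mouth",loc(tc(p,.032)))
for n,p,z in(("screw",(402,535),.07),("coupl",(477,62),.06),("small",(644,553),.06),("spareL",(105,42),.024),("spareR",(357,70),.024),("tnut",(234,455),.02),("pink",(730,30),.12)): print(n,loc(tc(p,z)),tc(p,z))
E
```

```text
[[ 0.5551 -0.1026  0.01  ]
 [ 0.4652 -0.0931  0.01  ]
 [ 0.4957  0.1945  0.01  ]
 [ 0.5845  0.1846  0.01  ]]
scene corners [[ 0.5539 -0.1031  0.01  ]
 [ 0.4594 -0.0995  0.01  ]]
[np.float64(0.09044478814554988), np.float64(0.28921303990076963), np.float64(0.08937695721869444), np.float64(0.2886355158563758)]
yaw 1.4669425620377825 84.04961759287288
origin [0.5267 0.0608]
bartop [-0.0962 -0.0084]
bartop [-0.121  -0.0093]
bartop [-0.1221  0.0087]
bartop [-0.0959  0.0077]
bartop scene [-0.0933  0.002 ]
bartop scene [-0.0976 -0.0102]
bartop scene [-0.1214 -0.0082]
bartop scene [-0.12    0.0077]
slot at stop strip [ 0.1147 -0.0079]
slot at stop strip [0.1134 0.008 ]
strip edge [ 0.025  -0.0178]
strip edge [0.0229 0.0174]
strip edge [-0.153 -0.017]
strip edge [-0.1533  0.0168]
stop top [ 0.1289 -0.0359]
stop top [0.1287 0.0372]
stop top [ 0.1098 -0.0324]
stop top [0.1095 0.0363]
mouth [ 0.0652 -0.0087]
mouth [0.0618 0.009 ]
screw [-0.0387  0.1048] [0.4184 0.0332 0.07  ]
coupl [-0.0464 -0.1133] [0.6345 0.0029 0.06  ]
small [-0.1473  0.1002] [ 0.4118 -0.0753  0.06  ]
spareL [ 0.1334 -0.1085] [0.6484 0.1822 0.024 ]
spareR [ 0.0109 -0.1095] [0.6367 0.0602 0.024 ]
tnut [0.0455 0.0799] [0.4519 0.1143 0.02  ]
pink [-0.1539 -0.1285] [ 0.6386 -0.1056  0.12  ]
```

The crop confirms the target: the pale bar stands on the strip, and a T-nut, screw and small bar stand on the near side. The measured plate is 289 x 90 mm, and the strip and stop positions match the given sizes. The fixture origin is (0.527, 0.061) with yaw 84.05°. The bar is at fixture x -121 to -97 mm, y ≈ 0.

I'll turn the jaws along the fixture, which keeps the 190 mm body clear of the things beside it, and push with the fingers shut.

```bash
cat >> h.py <<'E'
from cell import observe
from scipy.spatial.transform import Rotation as Ro
yaw=np.radians(84.05); O=np.array([.5267,.0608,0]); F=np.array([[np.cos(yaw),-np.sin(yaw),0],[np.sin(yaw),np.cos(yaw),0],[0,0,1]])
RT=np.column_stack([-F[:,0],F[:,1],[0,0,-1]])
def go(x,y,z):
    s=observe(); R=Ro.from_rotvec(s["ee_rot"]); p=F.T@(s["position"]-O)
    d=R.inv().apply(O+F@[x,y,z]-s["position"]); r=(R.inv()*Ro.from_matrix(RT)).as_rotvec()
    np.set_printoptions(precision=4,suppress=True)
    print("t",round(s["clock"],2),"fix pos",p,"F",F.T@s["force"],"w",round(s["width"],3)); print("shift/0.15",d/.15,"turn/.5",r/.5,"joints",s["joints"])
E
python3 -c "
from h import *
go(-.17,0,.227)"
```

```text
t 0.1 fix pos [-0.5137  0.0368  0.226 ] F [ 0.3305  0.2382 -0.9667] w 1.002
shift/0.15 [-1.2736 -1.9204 -0.005 ] turn/.5 [0.0015 0.0025 1.7572] joints [ 0.6934  0.4352  0.025   1.574  -0.0116  1.134  -0.0751]
```

Emit:
play_rows(rows=[[-0.16, -0.24, 0, 0, 0, 0, 1], [-0.16, -0.24, 0, 0, 0, 0, 1], [-0.16, -0.24, 0, 0, 0, 0, 1], [-0.16, -0.24, 0, 0, 0, 0, 1], [-0.16, -0.24, 0, 0, 0, 0, 1]])

```text
clock: 0.6
position: [0.4792, -0.2355, 0.223]
ee_rot: [2.885, -1.236, -0.008]
force: [1.6, -0.8, 0.6]
width: 0.615
```

Emit:
play_rows(rows=[[-0.16, -0.24, 0, 0, 0, 0, 1], [-0.16, -0.24, 0, 0, 0, 0, 1], [0, 0, 0, 0, 0, 0.28, 1], [0, 0, 0, 0, 0, 0.28, 1], [0, 0, 0, 0, 0, 0.28, 1]])

```text
clock: 1.1
position: [0.4989, -0.1378, 0.2217]
ee_rot: [2.566, -1.809, -0.012]
force: [-0.4, 0.7, 0.9]
width: 0.178
```

Emit:
play_rows(rows=[[0, 0, 0, 0, 0, 0.28, 1], [0, 0, 0, 0, 0, 0.28, 1], [0, 0, 0, 0, 0, 0.28, 1], [0, 0, 0, 0, 0, 0, 1]])

```text
clock: 1.5
position: [0.4979, -0.1367, 0.2204]
ee_rot: [2.108, -2.322, -0.015]
force: [-0.5, 0.3, -0.4]
width: 0.004
```

```bash
python3 -c "
from h import *
go(-.17,0,.227)"
```

```text
t 1.5 fix pos [-0.1995  0.0082  0.2204] F [ 0.1975  0.5284 -0.4216] w 0.004
shift/0.15 [-0.1962 -0.0556 -0.044 ] turn/.5 [0.0221 0.0043 0.0145] joints [ 0.1247  0.2707  0.0512  1.8375 -0.0174  1.0449 -1.4844]
```

Emit:
play_rows(rows=[[-0.08, -0.055, 0.2, 0.022, 0.004, 0.015, 1], [-0.06, 0, 0.2, 0, 0, 0, 1], [0, 0, 0.2, 0, 0, 0, 1], [0, 0, 0.1, 0, 0, 0, 1], [0, 0, 0, 0, 0, 0, 1]])

```text
clock: 2.0
position: [0.5089, -0.1158, 0.1124]
ee_rot: [-2.127, 2.309, -0.003]
force: [-0.5, 0.4, 0.1]
width: 0.004
```

```bash
python3 -c "
from h import *
go(-.14,0,.115)
import cv2
from cell import get_image
cv2.imwrite('pics/s1.png',cv2.resize(get_image('scene')[150:390,180:460],None,fx=2.5,fy=2.5)); cv2.imwrite('pics/t1.png',cv2.resize(get_image('top')[195:345,200:400],None,fx=4,fy=4,interpolation=3))"
```

```text
t 2.0 fix pos [-0.1774 -0.0006  0.1124] F [0.363  0.5311 0.0665] w 0.004
shift/0.15 [-0.2497 -0.0014 -0.0172] turn/.5 [-0.005   0.0005  0.044 ] joints [ 0.1003  0.3983  0.0277  1.9614 -0.0158  0.7796 -1.5155]
```

View pics/s1.png

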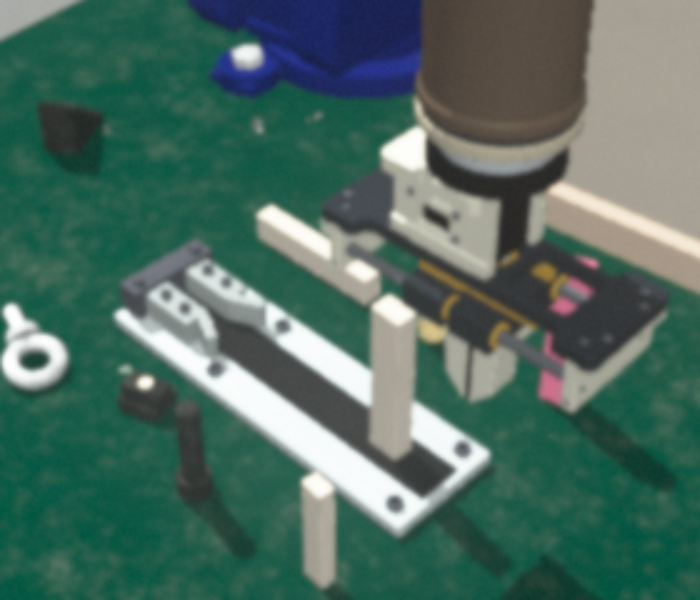

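View pics/t1.png

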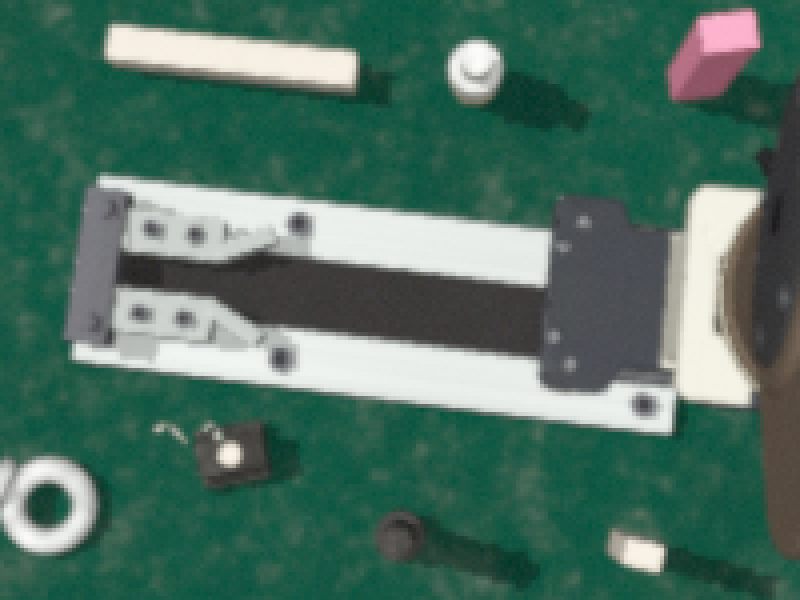

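The fingers are shut behind the bar and in line with it, and nothing has been touched. Next is a slow push near the top of the bar.

Emit:
play_rows(rows=[[-0.08, 0, 0, 0, 0, 0.044, 1], [-0.07, 0, 0, 0, 0, 0, 1], [-0.05, 0, 0, 0, 0, 0, 1], [-0.04, 0, 0, 0, 0, 0, 1], [-0.04, 0, 0, 0, 0, 0, 1]])

```text
clock: 2.6
position: [0.5172, -0.0743, 0.1189]
ee_rot: [-2.099, 2.327, -0.015]
force: [0.3, 0.0, 1.0]
width: 0.003
```

```bash
python3 -c "
from h import *
go(-.115,0,.112)"
```

```text
t 2.6 fix pos [-0.1353 -0.0045  0.1189] F [ 0.0739 -0.3348  0.985 ] w 0.003
shift/0.15 [-0.1356  0.0307  0.0453] turn/.5 [-0.0253 -0.0008  0.0017] joints [ 0.0199  0.3851  0.0255  1.9626 -0.0119  0.7815 -1.6219]
```

Emit:
play_rows(rows=[[-0.03, 0.03, 0.045, -0.025, 0, 0, 1], [-0.03, 0.01, 0.01, 0, 0, 0, 1], [-0.03, 0.0, 0.01, 0, 0, 0, 1]])

```text
clock: 2.9
position: [0.5125, -0.059, 0.1087]
ee_rot: [2.105, -2.332, 0.0]
force: [0.2, -0.5, 0.1]
width: 0.007
```

```bash
python3 -c "
from h import *
go(-.115,0,.112)
import cv2
from cell import get_image
cv2.imwrite('pics/s2.png',cv2.resize(get_image('scene')[190:390,200:440],None,fx=3,fy=3))"
```

```text
t 2.9 fix pos [-0.1207  0.0017  0.1087] F [-0.467  -0.25    0.0755] w 0.007
shift/0.15 [-0.0377 -0.0111 -0.0219] turn/.5 [ 0.0003 -0.0011  0.0034] joints [-0.0055  0.3967  0.0212  1.9763 -0.011   0.7689 -1.651 ]
```

View pics/s2.png

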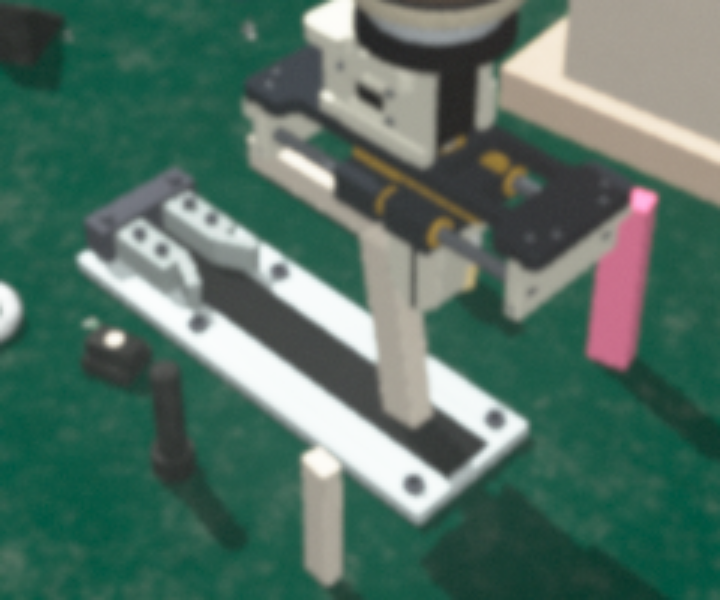

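The bar is leaning towards the stop. I'll keep pushing gently.

Emit:
play_rows(rows=[[-0.03, -0.01, -0.01, 0, 0, 0, 1], [-0.03, 0, 0, 0, 0, 0, 1], [-0.03, 0, 0, 0, 0, 0, 1], [0, 0, 0, 0, 0, 0, 1], [0, 0, 0, 0, 0, 0, 1]])

```text
clock: 3.45
position: [0.5156, -0.0435, 0.1098]
ee_rot: [2.106, -2.33, -0.001]
force: [-0.7, 0.6, 0.5]
width: 0.009
```

```bash
python3 -c "
from h import *
go(-.115,0,.112)
import cv2
from cell import get_image
cv2.imwrite('pics/s3.png',cv2.resize(get_image('scene')[190:390,200:440],None,fx=3,fy=3))"
```

```text
t 3.45 fix pos [-0.1049  0.0003  0.1098] F [0.5182 0.8045 0.5116] w 0.009
shift/0.15 [ 0.0673 -0.0016 -0.0147] turn/.5 [ 0.0023 -0.0003  0.0058] joints [-0.0329  0.3977  0.018   1.9708 -0.0099  0.7743 -1.6809]
```

View pics/s3.png

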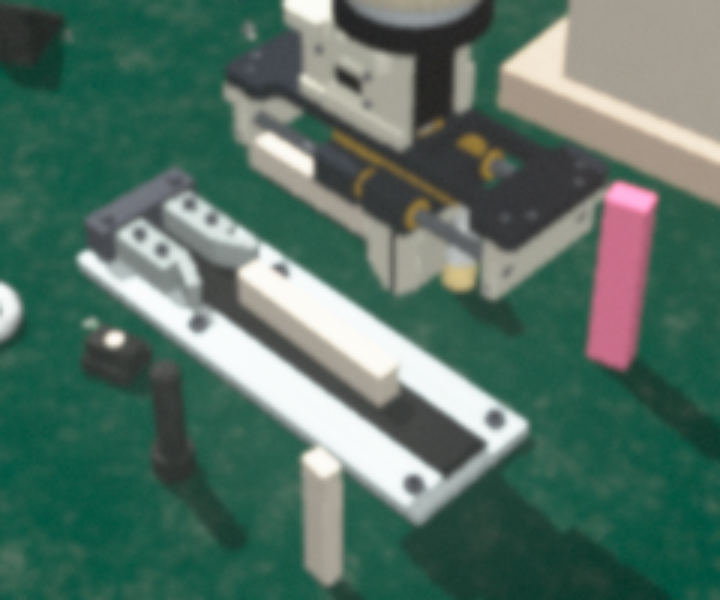

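The bar lies flat on the strip: head near crop (250,270), foot near (387,375). Now I'll measure it and back off.

```bash
python3 -c "
from h import *
for p in((376,384),(400,365),(240,274),(262,258)):
    q=ray('scene',((p[0]+.5)/3-.5+200,(p[1]+.5)/3-.5+190),.036); print(F.T@(q-O))
go(-.15,0,.112)"
```

```text
[-0.09645625  0.01131669  0.036     ]
[-0.09578895 -0.00842199  0.036     ]
[0.02307139 0.00308232 0.036     ]
[ 0.02432973 -0.0156523   0.036     ]
t 3.5 fix pos [-0.1049  0.0002  0.1098] F [-0.6234 -0.4048  0.2583] w 0.005
shift/0.15 [ 0.301  -0.0008 -0.0145] turn/.5 [ 0.0022 -0.0002  0.0058] joints [-0.0329  0.3977  0.0179  1.9707 -0.01    0.7743 -1.6809]
```

Emit:
play_rows(rows=[[0.16, 0, 0, 0, 0, 0, 1], [0.16, 0, 0, 0, 0, 0, 1], [0, 0, 0.2, 0, 0, 0, 1], [0, 0, 0.17, 0, 0, 0, 1], [0, 0, 0, 0, 0, 0, 1]])

```text
clock: 4.0
position: [0.5121, -0.0942, 0.0543]
ee_rot: [-2.105, 2.33, -0.004]
force: [-0.7, -0.2, 0.6]
width: -0.001
```

```bash
python3 -c "
from h import *
go(-.145,0,.024)"
```

```text
t 4.0 fix pos [-0.1557 -0.0016  0.0543] F [-0.2447  0.6688  0.6018] w -0.001
shift/0.15 [-0.0715  0.0111  0.2019] turn/.5 [-0.0063 -0.0012  0.0043] joints [ 0.0618  0.4827  0.0227  2.0129 -0.0165  0.643  -1.5774]
```

Emit:
play_rows(rows=[[0, 0.012, 0.12, -0.006, 0, 0.004, 1], [0, 0, 0.07, 0, 0, 0, 1], [0, 0, 0, 0, 0, 0, 1]])

```text
clock: 4.3
position: [0.5115, -0.0944, 0.0269]
ee_rot: [-2.102, 2.334, -0.002]
force: [1.6, -0.2, -0.2]
width: 0.004
```

```bash
python3 -c "
from h import *
go(-.115,0.001,.024)
import cv2
from cell import get_image
cv2.imwrite('pics/s4.png',cv2.resize(get_image('scene')[190:390,200:440],None,fx=3,fy=3,interpolation=3)); cv2.imwrite('pics/t4.png',cv2.resize(get_image('top')[195:345,200:400],None,fx=4,fy=4,interpolation=3))"
```

```text
t 4.3 fix pos [-0.156  -0.0009  0.0269] F [-0.0088 -1.638  -0.2141] w 0.004
shift/0.15 [-0.2732  0.013   0.0193] turn/.5 [-0.0029 -0.0013 -0.0006] joints [ 0.0639  0.5273  0.0208  2.0305 -0.0178  0.5826 -1.5782]
```

View pics/s4.png

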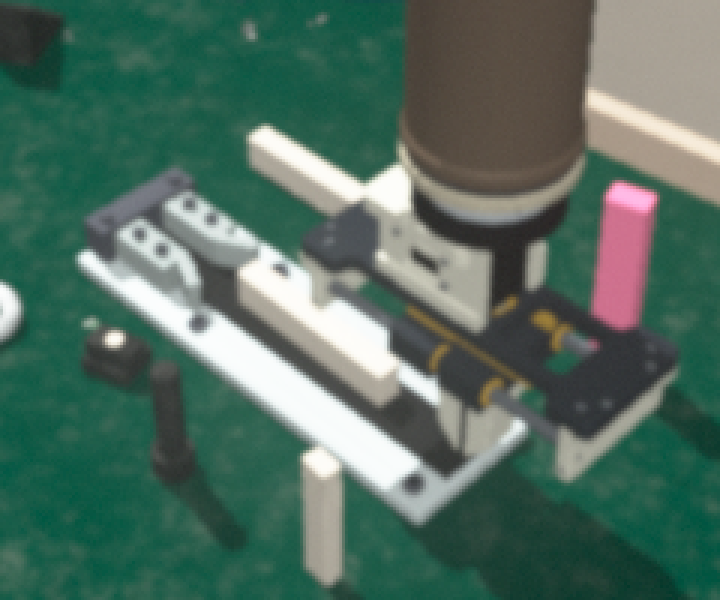

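View pics/t4.png

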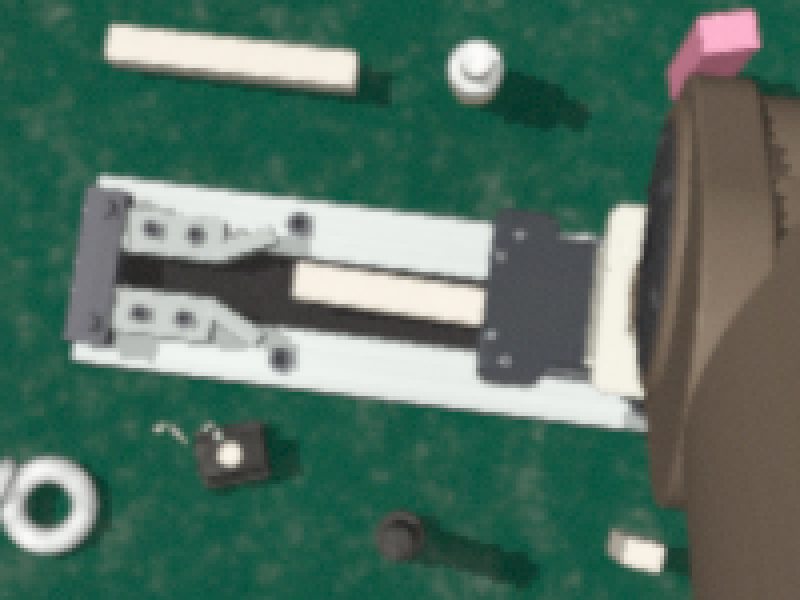

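Emit:
play_rows(rows=[[-0.1, 0.01, 0.025, 0, 0, 0, 1], [-0.1, 0, 0, 0, 0, 0, 1], [-0.07, 0, 0, 0, 0, 0, 1], [-0.05, 0, 0, 0, 0, 0, 1]])

```text
clock: 4.8
position: [0.5175, -0.0427, 0.0263]
ee_rot: [-2.099, 2.331, -0.008]
force: [-0.2, -2.9, 1.2]
width: 0.006
```

```bash
python3 -c "
from h import *
go(-.08,0.0005,.024)"
```

```text
t 4.8 fix pos [-0.1039 -0.0016  0.0263] F [-2.8554 -0.1372  1.1791] w 0.006
shift/0.15 [-0.1592  0.0141  0.0151] turn/.5 [-0.0139 -0.0001 -0.0015] joints [-0.0404  0.5252  0.0257  2.0381 -0.0221  0.5716 -1.675 ]
```

Emit:
play_rows(rows=[[-0.07, 0.014, 0.012, -0.014, 0, 0, 1], [-0.07, 0.003, 0.003, 0, 0, 0, 1], [-0.07, 0.003, 0.003, 0, 0, 0, 1]])

```text
clock: 5.1
position: [0.5203, -0.0141, 0.0261]
ee_rot: [2.097, -2.338, 0.012]
force: [-1.1, -6.5, 4.1]
width: 0.005
```

```bash
python3 -c "
from h import *
go(-.04,0.0005,.024)
import cv2
from cell import get_image
cv2.imwrite('pics/s5.png',cv2.resize(get_image('scene')[190:390,200:440],None,fx=3,fy=3,interpolation=3)); cv2.imwrite('pics/t5.png',cv2.resize(get_image('top')[195:345,200:400],None,fx=4,fy=4,interpolation=3))"
```

```text
t 5.1 fix pos [-0.0752 -0.0014  0.0261] F [-6.5833  0.4076  4.1141] w 0.005
shift/0.15 [-0.2347  0.0141  0.0124] turn/.5 [-0.0104 -0.0112 -0.0091] joints [-0.1064  0.5278  0.0354  2.0338 -0.0209  0.5762 -1.7375]
```

View pics/s5.png

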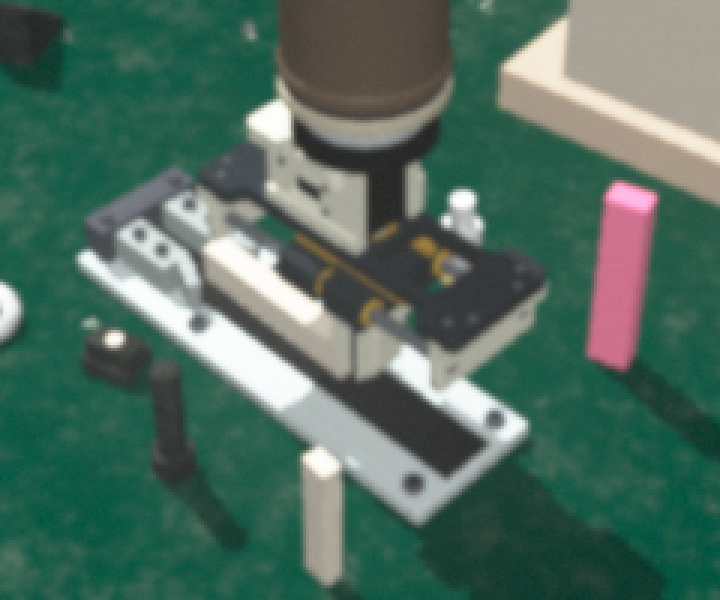

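View pics/t5.png

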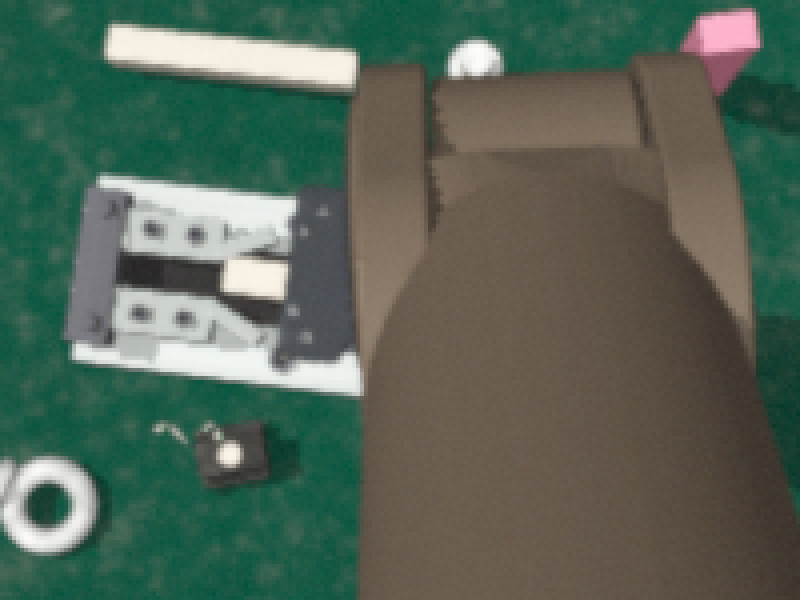

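The head is at the mouth (top crop ~222, rows 260–295), about lined up with the slot. I'll go on pushing.

Emit:
play_rows(rows=[[-0.06, 0.012, 0.008, -0.01, -0.011, -0.009, 1], [-0.06, 0.003, 0.003, 0, 0, 0, 1], [-0.06, 0.003, 0.003, 0, 0, 0, 1]])

```text
clock: 5.5
position: [0.522, 0.0053, 0.0258]
ee_rot: [2.094, -2.338, 0.012]
force: [-0.3, -6.1, 8.9]
width: 0.006
```

```bash
python3 -c "
from h import *
go(-.026,0.0005,.024)
import cv2
from cell import get_image
cv2.imwrite('pics/t6.png',cv2.resize(get_image('top')[195:345,200:400],None,fx=4,fy=4,interpolation=3))"
```

```text
t 5.5 fix pos [-0.0557 -0.0011  0.0258] F [-6.0675 -0.2862  8.8986] w 0.006
shift/0.15 [-0.1978  0.0118  0.0104] turn/.5 [-0.0075 -0.0151 -0.0127] joints [-0.1478  0.5308  0.0396  2.0289 -0.0217  0.5804 -1.7765]
```

View pics/t6.png

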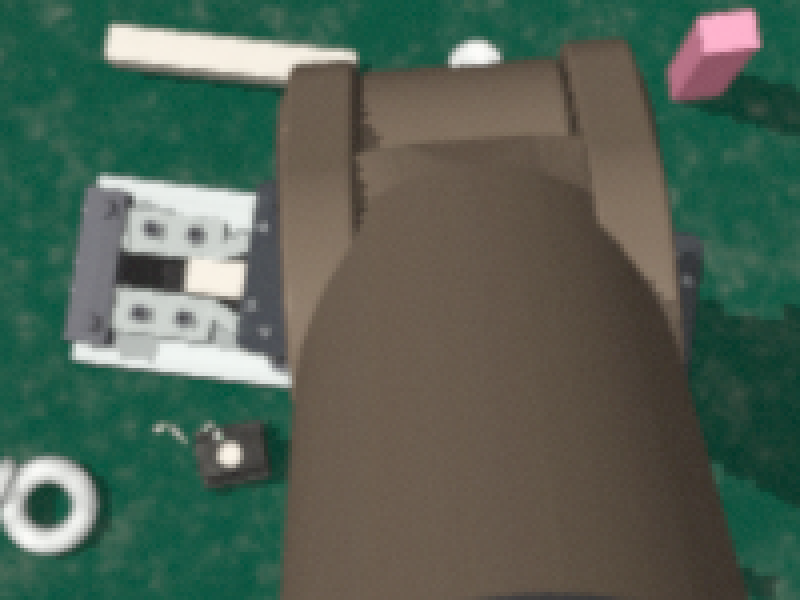

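The head is in the slot (x≈185). There is some upward friction force on the tool, so I'll stop commanding down.

Emit:
play_rows(rows=[[-0.06, 0.006, 0, -0.008, -0.015, -0.013, 1], [-0.06, 0, 0, 0, 0, 0, 1], [-0.05, 0, 0, 0, 0, 0, 1]])

```text
clock: 5.85
position: [0.5237, 0.0297, 0.026]
ee_rot: [2.099, -2.335, 0.002]
force: [-0.4, -4.7, 3.8]
width: 0.003
```

```bash
python3 -c "
from h import *
go(-.026,0.0005,.024)"
```

```text
t 5.85 fix pos [-0.0312 -0.0003  0.026 ] F [-4.7131 -0.0467  3.806 ] w 0.003
shift/0.15 [-0.0348  0.0052  0.0132] turn/.5 [ 0.001  -0.0045 -0.0053] joints [-0.1857  0.5348  0.0348  2.0189 -0.0282  0.5894 -1.8096]
```

Emit:
play_rows(rows=[[-0.04, 0, 0, 0, 0, -0.005, 1], [-0.03, 0, 0, 0, 0, 0, 1]])

```text
clock: 6.05
position: [0.5245, 0.0392, 0.0258]
ee_rot: [2.099, -2.331, 0.004]
force: [-0.6, -22.1, 7.5]
width: 0.005
```

```bash
python3 -c "
from h import *
go(-.026,0.0005,.024)
import cv2
from cell import get_image
cv2.imwrite('pics/t7.png',cv2.resize(get_image('top')[225:300,210:310],None,fx=8,fy=8,interpolation=3))"
```

```text
t 6.05 fix pos [-0.0217 -0.0001  0.0258] F [-22.0403  -1.7226   7.5484] w 0.005
shift/0.15 [0.0284 0.0037 0.0124] turn/.5 [ 0.0024 -0.0099 -0.0012] joints [-0.2071  0.5371  0.0377  2.0147 -0.0265  0.5929 -1.8279]
```

View pics/t7.png

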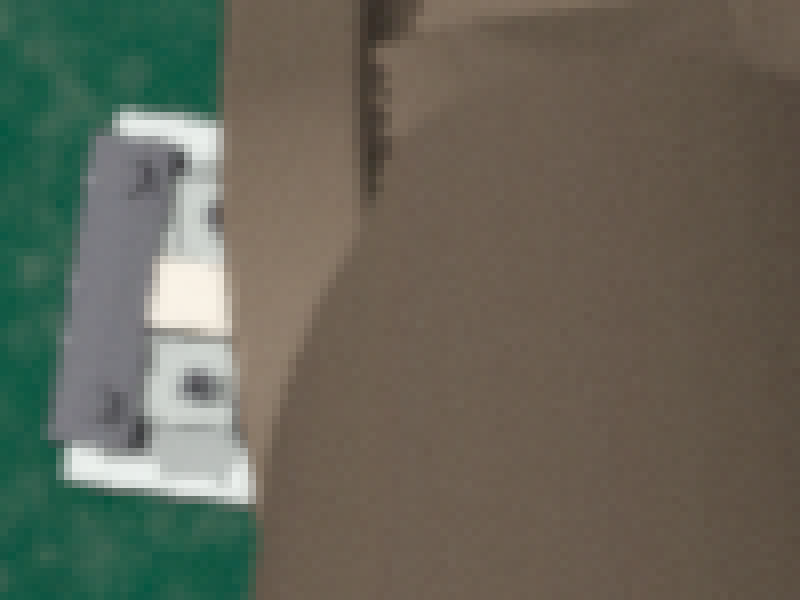

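The push force rose to 22 N, and the head touches the stop face with no dark gap (crop x≈150). I'll press once more, then back straight off and rise.

Emit:
play_rows(rows=[[-0.02, 0, 0, 0, 0, 0, 1], [0.0, 0, 0, 0, 0, 0, 1]])

```text
clock: 6.3
position: [0.5245, 0.0382, 0.026]
ee_rot: [2.093, -2.332, 0.009]
force: [-0.3, -0.8, 4.0]
width: 0.004
```

Emit:
play_rows(rows=[[0.06, 0, 0, 0, 0, 0, 1], [0.15, 0, 0, 0, 0, 0, 1], [0.15, 0, -0.02, 0, 0, 0, 1], [0.1, 0, -0.2, 0, 0, 0, 1], [0, 0, -0.3, 0, 0, 0, 1]])

```text
clock: 6.8
position: [0.5127, -0.0275, 0.1001]
ee_rot: [2.096, -2.319, -0.008]
force: [1.6, -0.2, -0.6]
width: 0.004
```

Emit:
play_rows(rows=[[0.2, 0, -0.3, 0, 0, 0, 1], [0.3, 0, -0.3, 0, 0, 0, 1], [0.3, 0, 0, 0, 0, 0, 1], [0.3, 0, 0, 0, 0, 0, 1], [0, 0, 0, 0, 0, 0, 1]])

```text
clock: 7.3
position: [0.5023, -0.1823, 0.1877]
ee_rot: [2.114, -2.317, 0.001]
force: [-0.0, 0.3, 0.1]
width: 0.009
```

```bash
python3 -c "
from h import *
go(-.3,0,.2)
import cv2
from cell import get_image
cv2.imwrite('pics/s8.png',cv2.resize(get_image('scene')[190:390,200:440],None,fx=3,fy=3,interpolation=3)); cv2.imwrite('pics/t8.png',cv2.resize(get_image('top')[195:345,200:400],None,fx=4,fy=4,interpolation=3))"
```

```text
t 7.3 fix pos [-0.2443 -0.0009  0.1877] F [0.3009 0.0656 0.1339] w 0.009
shift/0.15 [ 0.3715  0.0107 -0.0806] turn/.5 [ 0.0059 -0.0093  0.0246] joints [ 0.1661  0.3259  0.1016  1.8506 -0.0333  0.9691 -1.381 ]
```

View pics/s8.png

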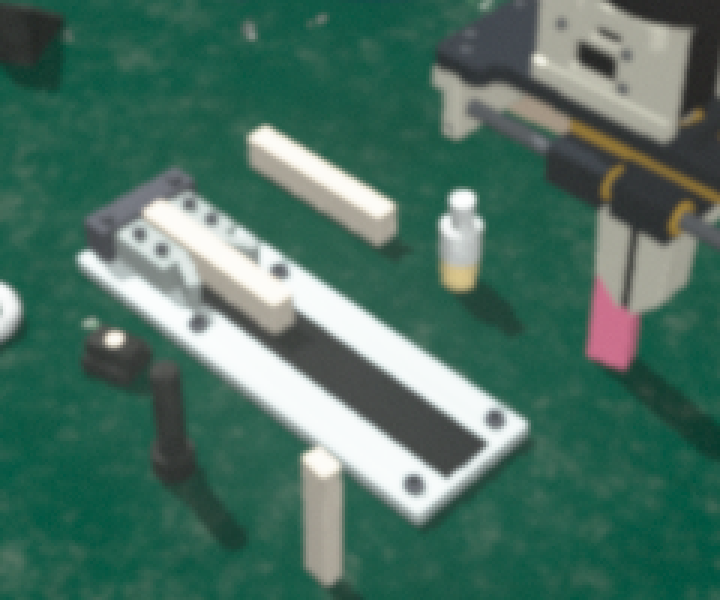

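View pics/t8.png

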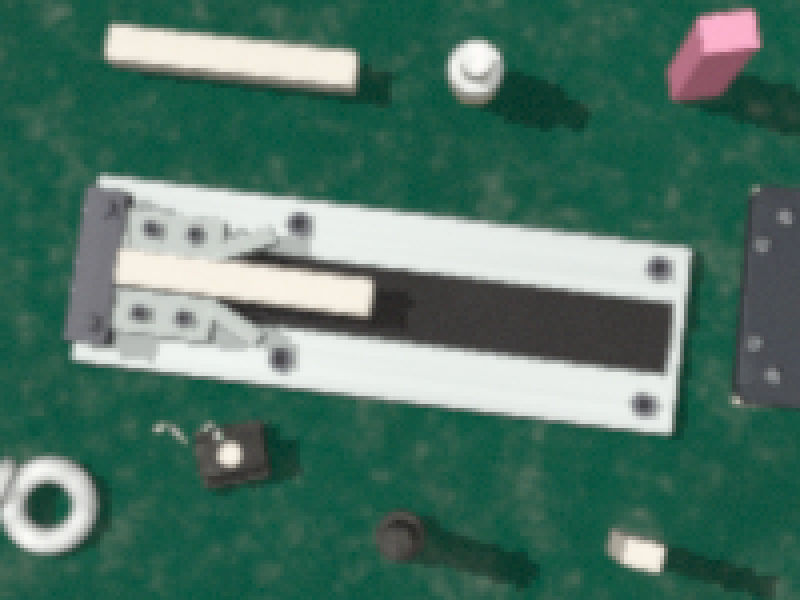

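```bash
python3 -c "
from h import *
import cv2
for p in((375,281),(371,318),(117,250),(114,284)): print(F.T@(tc(p,.036)-O))
a=cv2.imread('pics/t8.png')[170:370,60:320]; cv2.imwrite('pics/t8b.png',cv2.resize(a,None,fx=3,fy=3,interpolation=3))
a=cv2.imread('pics/s8.png')[150:350,70:330]; cv2.imwrite('pics/s8b.png',cv2.resize(a,None,fx=3,fy=3,interpolation=3))"
```

```text
[-0.01107856 -0.00851432  0.036     ]
[-0.01138826  0.00892858  0.036     ]
[ 0.11110181 -0.00843481  0.036     ]
[0.11023067 0.00758792 0.036     ]
```

View pics/t8b.png

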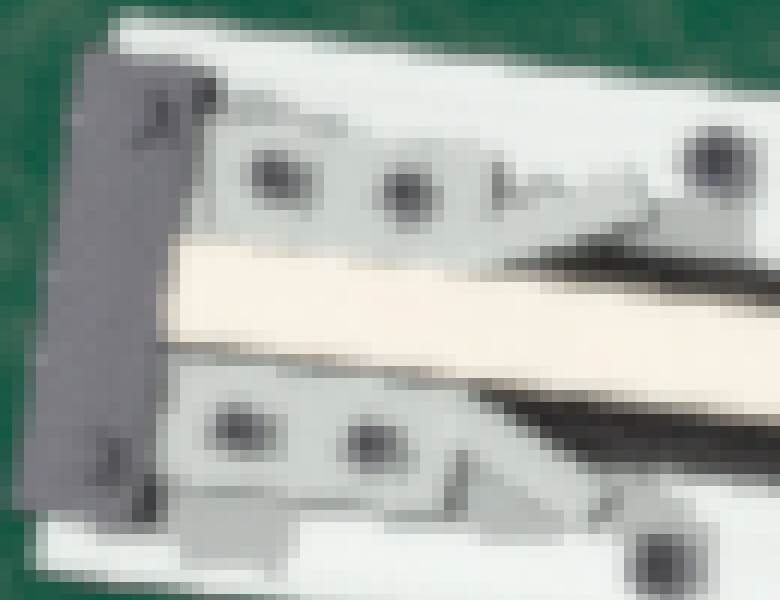

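View pics/s8b.png

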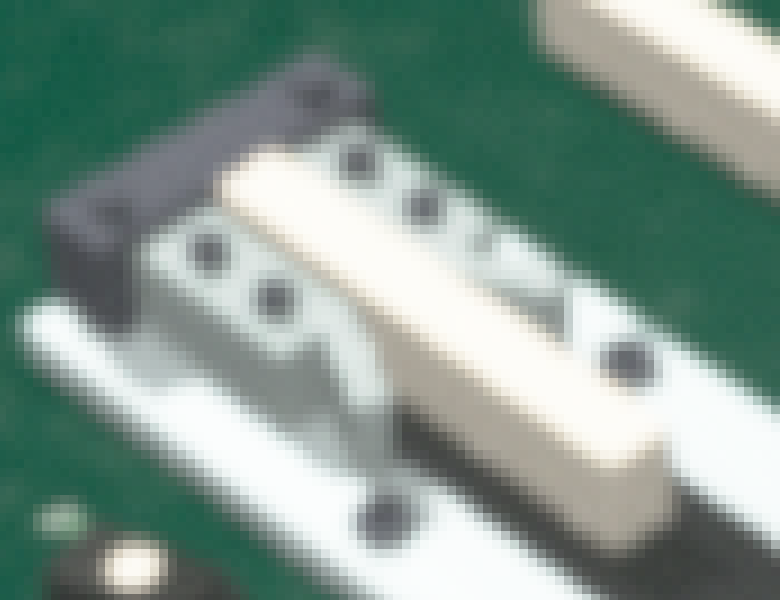

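Both views show the bar flat and straight between the cheeks, with its head against the stop (x≈0.110–0.111, foot ≈ -0.011) and no gap. The other things are unmoved and the arm is clear.

```bash
python3 -c "
from cell import *
print(sign_off())"
```

```text
the job is handed in; nothing more can be done
None
```

The bar is loaded and the job is handed in at about 7.4 s. I toppled it towards the stop with the closed fingertips. Then I pushed it from its foot end between the cheeks until the push force jumped from about 5 N to 22 N at the stop, and backed straight off and up.

**Last checks:**
- **Bar:** the top view puts the head at fixture x ≈ 110–111 mm, where the stop face is at 110. The foot is at ≈ -11 mm where -10 is expected, within pixel blur and calibration. No gap shows in either view, and the bar lies flat and straight.
- **Surroundings:** everything in the before and after views (screw, coupler, spare bar, T-nut, small bar, pink bar) looks unmoved. The eye bolt was only partly in the final crops; the part in view looks unmoved.
- **Arm:** the tool is clear, about 190 mm up, and the contact force reads zero within noise.
- **Push friction:** up to 9 N of upward force showed on the tool during the push, from friction at the fingertips. It was gone after I backed off, and the bar stayed flat.

No check failed.

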